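# Bring the hardness stand to its preload on a mounted section

## Task

Stand the large (30 mm) mounted section upright in the round recess of the hardness stand's anvil without forcing it, swing the head over it until it stops, then turn the knob clockwise to press the ball down until the dial pointer stands on the long set mark, and leave it loaded like that. Work gently: if the pointer ever runs up to the double line at the end of the scale the section is spoiled; leave the other things on the bench as they lie.

Things in the scene. Friction and masses are not known exactly. Their poses are not given: they have to be found in the camera images.
- section: the work: a mounted metal section, a dark green resin cylinder 30 mm in diameter and 23 mm high with a metal strip in its top face, standing upright on the worktop, 28 to 46 g. Origin: centre of its underside, z up. (Two other mounts nearby are smaller, 25 mm, and stay where they are.)
- stand: bench hardness stand, fixed to the worktop: grey base 165 x 235 mm, its top 23 mm above the worktop. Origin: centre of the base's underside. In its own frame (x away from the robot, y to the left, z up) the anvil is at (-35, -45) mm, the column (with the head's pivot) at (45, -45) mm, the dial at (-12, 67) mm, 88 mm across, its face tilted up toward the robot, its highest point 78 mm up. A stop lug stands 18 mm in front of the column, 19 to 31 mm left of its axis, 98 mm high.
- seat (a point): centre of the floor of the anvil's round recess (z up). Recess 31.4 mm wide and 6 mm deep with a chamfered mouth, in a steel block 46 x 46 mm whose axes are those of the stand. The block is carried on a spring: the floor is 44.5 mm above the worktop unloaded and sinks straight down under load, 4 N per mm after the first 1 N; at 6 mm it is at its bottom.
- anvil: the steel anvil block round the recess: 46 x 46 x 14 mm, its top 50.5 mm above the worktop unloaded. Origin: centre of its underside, 8 mm below the recess floor; axes as the stand's.
- column_top (a point): point on the vertical pivot axis of the swinging head, at the top of the pivot cap, 111 mm above the worktop; z up.
- knob_mid (a point): centre of the round ribbed knob on top of the swinging head's end, 80 mm from the pivot axis. It starts about 128 mm above the worktop. Knob: 36 mm in diameter, 30 mm high, axis vertical; its underside stands 8 to 12 mm above the head's top at the start (a brass bush round the stem is 3 mm high), less as it is screwed down.
- knob: the black knob itself; origin: centre of its underside, z up. Turning it clockwise seen from above screws knob, spindle and ball down by 2 mm per rad; it stays where it is left; it takes 0.06 to 0.09 N m. Once the ball presses, each rad moves the pointer by 0.6 to 0.7 rad. At the start the ball clears the top of a seated section by a few mm, differently each time.
- head (a joint): swing of the head about the column, rad: 0 = at its stop with the ball exactly over the anvil, growing as the head is swung away counter-clockwise seen from above (to the right, toward the robot's right side). It stays where it is left; about 2 N at the knob move it. The head is an arm 28 mm wide, 39 mm at its end, between 85 and 103 mm above the worktop.
- load (a joint): dial pointer, rad, driven by the sinking of the anvil: 0 at rest (pointer to the left), growing clockwise over the face by 0.4 rad for each mm that the anvil sinks. The scale has a line every 0.2 rad; the long thick set mark, straight up the face, is at 1.4 (about 15 N); the double line at the end, at 2.0 (about 21 N), is the overload limit.
- small_a: bystander: a smaller mounted section, 25 mm in diameter, 19 mm high, standing on the worktop (origin: centre of its underside).
- small_b: bystander: another smaller mounted section, 26 mm in diameter, 16 mm high, standing on the worktop (origin: centre of its underside).
- screwdriver: bystander: a flat screwdriver 194 mm long lying between the robot and the stand (origin: under its middle).
- spanner: bystander: a steel spanner 183 mm long lying between the robot and the stand (origin: under its middle).
- brush: bystander: a wooden cleaning brush 171 mm long lying to the right behind the stand (origin: under its middle).
- marker: bystander: a white marker pen 136 mm long with a black cap, lying on the left (origin: under its middle).

How it is judged:
On the way, in this order (a step that is already met when the one before it is completed fails the run):
1. the section stands fully down in the anvil's recess (horizontal distance between section and seat below 0.002 m and z of section in the frame of seat below 0.002 m and angle between section's own z axis and vertical below 0.06 rad), for 0.2 s.
2. the head is swung over the section to its stop (value of joint head below 0.04 rad and z of section in the frame of seat below 0.002 m), for 0.2 s.
At the end, for the whole second after the job is handed in: the pointer rests within one division (0.2 rad) of the set mark, the head is at its stop (within 0.04 rad), the section is fully down in the recess (within 2 mm, upright within 0.06 rad), and all is still (all of step 2 and value of joint load between 1.2 and 1.6 rad and horizontal distance between section and seat below 0.002 m and angle between section's own z axis and vertical below 0.06 rad and velocity of joint load below 0.05 rad/s and linear speed of section below 0.01 m/s); the robot touches nothing.
It fails at once if the pointer reaches the double line at the end of the scale (overload, in loading or in tightening) (value of joint load above 1.95 rad).
It fails at once if the section is forced against the anvil (down or sideways) with over 25 N (contact force between section and anvil above 25 N).
It fails at once if a bystander (small mounts, screwdriver, spanner, brush, marker) is displaced by more than 20 mm (distance of any of small_a, small_b, screwdriver, spanner, brush, marker from where it was at the start of the episode above 0.02 m).
It also fails if it takes over 72 s, if anything falls off the work surface, if the arm or the gripper's body presses on something with over 40 N, if the wrist force passes 120 N, or if a joint passes its speed limit or range.

## Robot

A 7-joint arm with a two-finger parallel gripper is mounted at the origin on a cart in front of the work surface, level with it; the furniture and walls round the work are solid. World frame = base frame: x ahead of the robot, y to its left, z up, the work surface at z = 0. Lengths are in m, angles in rad, forces in N, time in s.
With the tool pointing down it reaches from about 0.4 to 0.85 m from the base axis. Payload 10.4 kg.
Tool frame: the origin (TCP) lies on the centre line of the jaws, within the pads' length; the fingertips stand 11 mm ahead of it and the grasp point (between the pads) lies 8 mm behind it (manip.finger_overhang is the distance from the TCP to the fingertips, in m); z points along the fingers, y is the line along which they close (so a half turn about z gives the same grasp; the last joint's range is limited). The gripper opens to 85 mm and grips with 20 to 120 N. Pads are 22 mm wide; open, the fingers measure 114 mm over their backs; the gripper's body (76 mm by 85 mm) begins 54 mm behind the grasp point. The pads swing forward as they close: fully open they stand 13 mm farther back than shut.
Start: joints at [1.163, 0.332, -0.065, 1.46, 0.022, 1.35, -0.088], TCP at [0.235, -0.579, 0.242] pointing down, gripper open.
Joint ranges: [-2.6, 2.6], [-0.5, 2.12], [-1.47, 1.34], [0.16, 2.42], [-1.27, 4.41], [0.06, 2.06], [-2.6, 2.6]. Speed limits (rad/s): [2.22, 2.22, 2.79, 2.79, 3.14, 3.14, 3.14].

## Interface

Orientations are given as a unit quaternion [x, y, z, w].
In Python, from workcell import manip, imaging, workorder gives the robot as it stands.
- The arm moves only by the tool jog_arm, never from a script. Its argument "deltas" is a list of rows, each an object with "gripper": the opening, from 0 (shut) to 1 (fully open); "offset": the shift along the tool's x, y, z in m, a list of three; "rotation": the turn, a rotation vector about the tool's x, y, z in degrees, a list of three. In form: [{"gripper": gripper, "offset": [tx, ty, tz], "rotation": [ax, ay, az]}, ...]. A call has 1 to 20 rows; each row shifts and turns the commanded pose from where the row before left it, along the tool's axes as they then stand; what a row does not reach is not made up. A row lasts 1/10 s, in which the tool goes at most 50 mm and 8.59 degrees, less where a joint would pass 70% of its speed; a pose out of reach is approached as far as the arm can. A call with a gripper value outside its range is refused whole. The fingers move at their own pace and stop on an object; "newtons" is the grip in N (left out, the last holds). Time passes only in rows, so rows that do not move let the fingers close. It gives the time, the measured TCP pose, the force, the opening and the grip force at its end, in the units of the state.
- manip.get_obs(): the state, without advancing time (a new reading comes with each control period).
- imaging.camera(name): name is "scene" or "top" or "wrist"; returns the picture (480x640x3 uint8, blue, green, red); there is no depth.
- imaging.camera_model(name): a dict with "camera_matrix" (3x3 intrinsics, pixels), "world_to_cam" (4x4, takes a point from world to camera coordinates); the wrist camera has in their place "hand_eye" (4x4, takes a point from camera to tool coordinates, whose origin is the TCP and whose axes are the flange's). Camera axes: x right, y up, looking along -z (the intrinsics and any distortion apply to the point x, -y, -z); pixel columns grow to the right and rows downward; lengths in m; the calibration is good to about 2 mm. The wrist camera is an equidistant fisheye: a pixel r from the principal point sees the ray r / f radians off the axis. A picture is of the moment at which its call begins: read the wrist's pose just before it. camera_model takes no time and is no camera call.
- workorder.hand_in(): hands the job in; it is judged then, once.
The state is a dict: "clock": time; "joint_pos": joint angles; "joint_velocities": joint speeds; "tau": joint torques, N m; "position": TCP position; "ee_rot": TCP orientation; "ft_force": force on the tool from outside, world axes, zero at the start; "torque": the same for the moment, N m; "grip_width": opening from 0.0 (shut) to 1.0 (fully open); "grasp_force": force on a finger pad.
Only numpy, scipy, OpenCV 4.12 (cv2) and the standard library are available. Lean on these libraries where they do the work, as an engineer would, in place of code of your own. Each camera call takes 0.05 s, during which the arm holds its last target. There are 200 camera calls.

## Working session

There is one attempt and no reset: what is moved stays moved. The work goes in short steps, Python scripts to look and compute and a tool call to move; the robot and the scene stay as the last step left them, time stands still between calls to the robot, and variables do not carry over. Pictures are saved under pics/ and viewed, at most 10 in all, crops included, and the job is handed in when it is done.

Besides the shell and the picture viewer there is one more tool, called after "Request:" as name(argument=value, ...) on one line, values as JSON. jog_arm: Moves the arm, as the interface text tells. Its arguments: {"type":"object","properties":{"deltas":{"type":"array","items":{"type":"object","properties":{"gripper":{"type":"number"},"offset":{"type":"array","items":{"type":"number"}},"rotation":{"type":"array","items":{"type":"number"}}}}},"newtons":{"type":"number"}},"required":["deltas"]}

```bash
mkdir -p pics; ls; python3 - <<'E'
from workcell import manip, imaging, workorder
import cv2, numpy as np
np.set_printoptions(precision=4,suppress=True)
print(manip.get_obs(), manip.finger_overhang)
for n in("scene","top"):
    cv2.imwrite(f"pics/{n}0.png",imaging.camera(n))
for n in("scene","top","wrist"): print(n,imaging.camera_model(n))
E
```

```text
pics
{'clock': 0.0, 'joint_pos': array([ 1.1634,  0.3329, -0.0647,  1.461 ,  0.0216,  1.3499, -0.0885]), 'joint_velocities': array([-0.0018,  0.0013, -0.0009, -0.0001, -0.0013, -0.0004, -0.0015]), 'tau': array([  0.0005, -62.5466,   0.0493, -39.1606,   0.0162,   0.0101,
         0.    ]), 'position': array([ 0.2344, -0.579 ,  0.2415]), 'ee_rot': array([ 0.9816,  0.1912, -0.0002, -0.0007]), 'ft_force': array([-0.5508, -0.0315, -0.2182]), 'torque': array([ 0.0061, -0.0035,  0.0352]), 'grasp_force': 0.0, 'grip_width': 1.0020976165320876} 0.011
scene {'camera_matrix': array([[615.0957,   0.    , 316.5047],
       [  0.    , 615.0957, 245.3689],
       [  0.    ,   0.    ,   1.    ]]), 'world_to_cam': array([[-0.7929, -0.6091,  0.0153,  0.4886],
       [ 0.4507, -0.5695,  0.6874, -0.2768],
       [-0.41  ,  0.5519,  0.7261, -1.5181],
       [ 0.    ,  0.    ,  0.    ,  1.    ]])}
top {'camera_matrix': array([[481.3802,   0.    , 316.2592],
       [  0.    , 481.3802, 230.7657],
       [  0.    ,   0.    ,   1.    ]]), 'world_to_cam': array([[-0.0269, -0.9996, -0.0054,  0.0704],
       [ 0.9945, -0.0273,  0.1009, -0.5529],
       [-0.101 , -0.0026,  0.9949, -1.2143],
       [ 0.    ,  0.    ,  0.    ,  1.    ]])}
wrist {'camera_matrix': array([[371.6483,   0.    , 321.3042],
       [  0.    , 371.6483, 234.352 ],
       [  0.    ,   0.    ,   1.    ]]), 'hand_eye': array([[ 0.0007,  0.9481,  0.318 ,  0.0824],
       [ 1.    , -0.0006, -0.0005,  0.0004],
       [-0.0003,  0.318 , -0.9481, -0.1315],
       [ 0.    ,  0.    ,  0.    ,  1.    ]])}
```

View pics/top0.png

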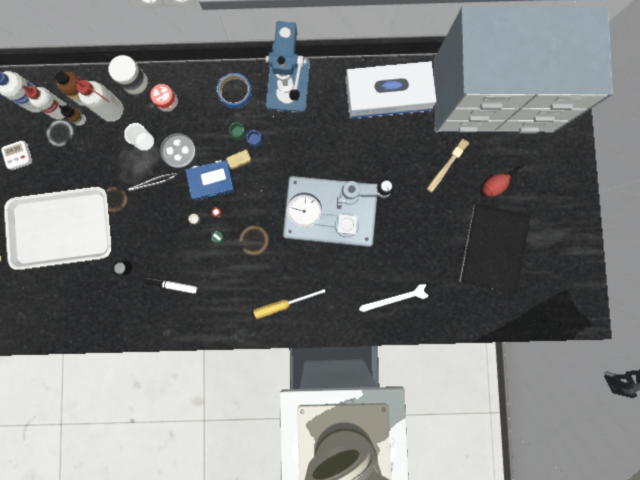

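View pics/scene0.png

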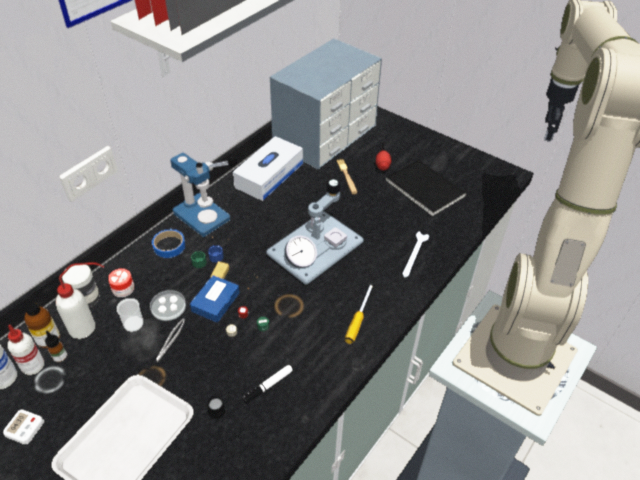

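Top view: stand at about (330,210), head pointing right (knob at 386,189), and three small mounts at about (194,219), (216,212) and (217,237). I'll enlarge this area.

```bash
cat >h.py <<'E'
from workcell import manip, imaging, workorder
import cv2, numpy as np
from scipy.spatial.transform import Rotation as R
np.set_printoptions(precision=4,suppress=True)
def ray(name,uv,T=None):
    m=imaging.camera_model(name);K=m["camera_matrix"]
    a=(uv[0]-K[0,2])/K[0,0];b=(uv[1]-K[1,2])/K[1,1]
    if name=="wrist":
        r=np.hypot(a,b);d=np.array([a/r*np.sin(r),-b/r*np.sin(r),-np.cos(r)]);C=T@m["hand_eye"]
    else: d=np.array([a,-b,-1.]);C=np.linalg.inv(m["world_to_cam"])
    return C[:3,3],C[:3,:3]@d
def at(name,uv,z,T=None):
    o,d=ray(name,uv,T);return o+d*(z-o[2])/d[2]
def pose(o=None):
    o=o or manip.get_obs();T=np.eye(4);T[:3,:3]=R.from_quat(o["ee_rot"]).as_matrix();T[:3,3]=o["position"];return T
def proj(name,p,T=None):
    m=imaging.camera_model(name);K=m["camera_matrix"]
    W=np.linalg.inv(T@m["hand_eye"]) if name=="wrist" else m["world_to_cam"]
    c=W[:3,:3]@p+W[:3,3];c=np.array([c[0],-c[1],-c[2]])
    if name=="wrist":
        r=np.hypot(c[0],c[1]);q=c[:2]/r*np.arctan2(r,c[2])
    else:q=c[:2]/c[2]
    return K[0,0]*q+K[:2,2]
E
python3 - <<'E'
from h import *
im=cv2.imread("pics/top0.png")
cv2.imwrite("pics/topc.png",cv2.resize(im[165:260,180:400],None,fx=3.6,fy=3.6,interpolation=cv2.INTER_CUBIC))
E
```

```text
(no output)
```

View pics/topc.png

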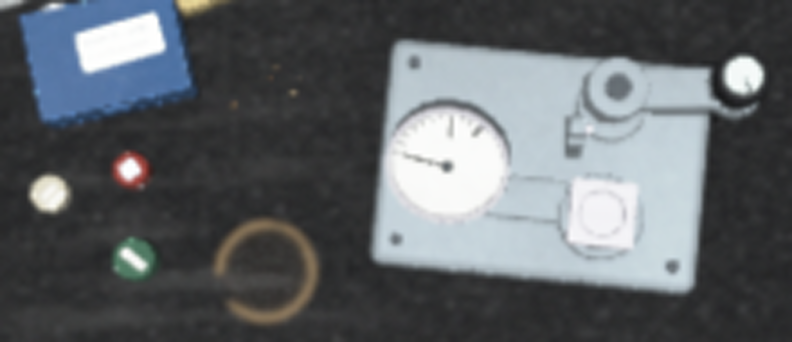

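The crop shows the green section at (217,237), recess at (347,224), column cap at (352,189), knob top at (387,186), with the lug left of the column.

```bash
python3 - <<'E'
from h import *
f=lambda x,y:(180+x/3.6,165+y/3.6)
s=at("top",f(133,259),.023);a=at("top",f(602,213),.050);c=at("top",f(618,88),.111);k=at("top",f(744,77),.143)
print("sec",s,"anv",a,"col",c,"knob",k)
for n,p in(("a",(131,170)),("b",(50,194))):print(n,at("top",f(*p),.018))
cs=[at("top",f(*p),.023) for p in((398,40),(715,68),(692,292),(372,262))];print(cs)
d=(c-a)[:2];print("yaw",np.degrees(np.arctan2(d[1],d[0])),np.linalg.norm(d))
e=cs[0]-cs[3]+cs[1]-cs[2];print(np.degrees(np.arctan2(e[1],e[0])))
v=(k-c)[:2];print(np.linalg.norm(v),np.degrees(np.arctan2(v[1],v[0])))
T=pose();print(T)
E
```

```text
sec [0.5461 0.3131 0.023 ] anv [ 0.5671 -0.0237  0.05  ] col [ 0.6447 -0.0335  0.111 ] knob [ 0.6437 -0.114   0.143 ]
a [0.6116 0.3152 0.018 ]
b [0.5956 0.3741 0.018 ]
[array([0.701 , 0.1189, 0.023 ]), array([ 0.6739, -0.111 ,  0.023 ]), array([ 0.5114, -0.088 ,  0.023 ]), array([0.5393, 0.1411, 0.023 ])]
yaw -7.206774774841922 0.07821051270921887
-7.932888777681368
0.08047007588146997 -90.69520094892823
[[ 0.9269  0.3753 -0.0006  0.2345]
 [ 0.3754 -0.9269  0.0012 -0.579 ]
 [-0.0001 -0.0013 -1.      0.2416]
 [ 0.      0.      0.      1.    ]]
```

Request:
jog_arm(deltas=[{"gripper": 0.65,"offset": [0.013,-0.015,0],"rotation": [0,0,0]},{"gripper": 0.65,"offset": [0.026,-0.0296,0],"rotation": [0,0,0]},{"gripper": 0.65,"offset": [0.026,-0.0296,0],"rotation": [0,0,0]},{"gripper": 0.65,"offset": [0.026,-0.0296,0],"rotation": [0,0,0]},{"gripper": 0.65,"offset": [0.026,-0.0296,0],"rotation": [0,0,0]},{"gripper": 0.65,"offset": [0.026,-0.0296,0],"rotation": [0,0,0]},{"gripper": 0.65,"offset": [0.026,-0.0296,0],"rotation": [0,0,0]},{"gripper": 0.65,"offset": [0.026,-0.0296,0],"rotation": [0,0,0]},{"gripper": 0.65,"offset": [0.026,-0.0296,0],"rotation": [0,0,0]},{"gripper": 0.65,"offset": [0.026,-0.0296,0],"rotation": [0,0,0]},{"gripper": 0.65,"offset": [0.026,-0.0296,0],"rotation": [0,0,0]},{"gripper": 0.65,"offset": [0.026,-0.0296,0],"rotation": [0,0,0]},{"gripper": 0.65,"offset": [0.026,-0.0296,0],"rotation": [0,0,0]},{"gripper": 0.65,"offset": [0.026,-0.0296,0],"rotation": [0,0,0]},{"gripper": 0.65,"offset": [0.026,-0.0296,0],"rotation": [0,0,0]},{"gripper": 0.65,"offset": [0.026,-0.0296,0],"rotation": [0,0,0]},{"gripper": 0.65,"offset": [0.026,-0.0296,0],"rotation": [0,0,0]},{"gripper": 0.65,"offset": [0.026,-0.0296,0],"rotation": [0,0,0]},{"gripper": 0.65,"offset": [0.026,-0.0296,0],"rotation": [0,0,0]},{"gripper": 0.65,"offset": [0.026,-0.0296,0],"rotation": [0,0,0]}])

```text
clock: 2.1
position: [0.4881, 0.1475, 0.2422]
ee_rot: [0.982, 0.191, 0.0, 0.0]
ft_force: [1.4, -1.3, -0.4]
grip_width: 0.646
grasp_force: 0.0
```

Request:
jog_arm(deltas=[{"gripper": 0.65,"offset": [0.026,-0.0296,0.02],"rotation": [0,0,0]},{"gripper": 0.65,"offset": [0.026,-0.0296,0.03],"rotation": [0,0,0]},{"gripper": 0.65,"offset": [0.026,-0.0296,0.03],"rotation": [0,0,0]},{"gripper": 0.65,"offset": [0.026,-0.0296,0.02],"rotation": [0,0,0]},{"gripper": 0.65,"offset": [0.013,-0.015,0.01],"rotation": [0,0,0]},{"gripper": 0.65,"offset": [0,0,0],"rotation": [0,0,0]},{"gripper": 0.65,"offset": [0,0,0],"rotation": [0,0,0]}])

```text
clock: 2.8
position: [0.5458, 0.3137, 0.1317]
ee_rot: [0.981, 0.192, -0.001, 0.0]
ft_force: [-0.6, -0.2, 1.0]
grip_width: 0.65
grasp_force: 0.0
```

```bash
python3 - <<'E'
from h import *
o=manip.get_obs();T=pose(o);print(o["joint_pos"],T)
np.save("T1.npy",T)
im=imaging.camera("wrist")
p=proj("wrist",np.array([.546,.313,.023]),T);print(p)
x,y=(int(max(0,p[0]-130)),int(max(0,p[1]-100)))
c=im[y:y+200,x:x+260];print(x,y)
cv2.imwrite("pics/w1.png",cv2.resize(c,None,fx=3,fy=3,interpolation=cv2.INTER_CUBIC))
E
```

```text
[ 0.0106  0.5572 -0.8188  1.5446  0.4223  1.2263 -2.0627] [[ 0.9266  0.376  -0.0013  0.5458]
 [ 0.376  -0.9266 -0.0005  0.3137]
 [-0.0014 -0.     -1.      0.1317]
 [ 0.      0.      0.      1.    ]]
[321.6864 236.7578]
191 136
```

View pics/w1.png

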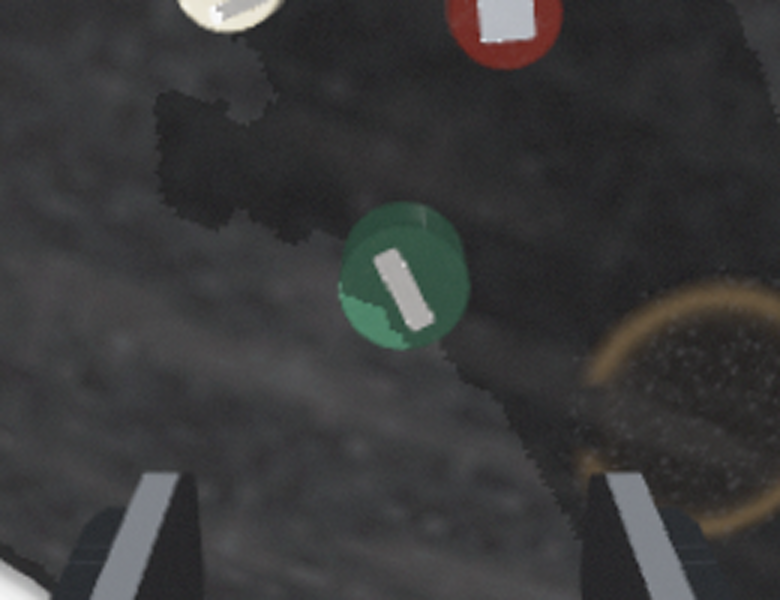

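The wrist view shows the section's top face centred at crop (404,286), that is pixel (325.7,231.3). The smaller mounts are clear of the jaws.

```bash
python3 - <<'E'
from h import *
T=np.load("T1.npy")
p=at("wrist",(191+404/3,136+286/3),.023,T);print(p,T[:3,:3].T@(p-T[:3,3]))
E
```

```text
[0.5506 0.312  0.023 ] [0.004  0.0035 0.1087]
```

Request:
jog_arm(newtons=30, deltas=[{"gripper": 0.65,"offset": [0.002,0.0018,0.02],"rotation": [0,0,0]},{"gripper": 0.65,"offset": [0.002,0.0017,0.03],"rotation": [0,0,0]},{"gripper": 0.65,"offset": [0,0,0.03],"rotation": [0,0,0]},{"gripper": 0.65,"offset": [0,0,0.021],"rotation": [0,0,0]},{"gripper": 0.65,"offset": [0,0,0.009],"rotation": [0,0,0]},{"gripper": 0.65,"offset": [0,0,0],"rotation": [0,0,0]},{"gripper": 0.5,"offset": [0,0,0],"rotation": [0,0,0]},{"gripper": 0.4,"offset": [0,0,0],"rotation": [0,0,0]},{"gripper": 0.3,"offset": [0,0,0],"rotation": [0,0,0]},{"gripper": 0.2,"offset": [0,0,0],"rotation": [0,0,0]},{"gripper": 0.2,"offset": [0,0,0],"rotation": [0,0,0]},{"gripper": 0.2,"offset": [0,0,0],"rotation": [0,0,0]},{"gripper": 0.2,"offset": [0,0,0],"rotation": [0,0,0]}])

```text
clock: 4.15
position: [0.552, 0.3123, 0.024]
ee_rot: [0.982, 0.191, 0.001, -0.0]
ft_force: [-0.8, -1.4, 6.3]
grip_width: 0.332
grasp_force: 29.1
```

```bash
python3 - <<'E'
from h import *
o=manip.get_obs();print(o["joint_pos"],o["position"],o["grip_width"],o["grasp_force"],o["ft_force"]);T=pose(o);print(T)
cur=o["position"]
d=np.array([.567,-.0237,.14])-cur; print(d, T[:3,:3].T@d)
E
```

```text
[-0.0299  0.6814 -0.7527  1.6111  0.5184  1.0563 -2.1178] [0.552  0.3123 0.024 ] 0.33247747637890446 29.144658744335175 [-0.7968 -1.3521  6.3446]
[[ 0.9269  0.3752  0.0021  0.552 ]
 [ 0.3752 -0.9269  0.0005  0.3123]
 [ 0.0021  0.0004 -1.      0.024 ]
 [ 0.      0.      0.      1.    ]]
[ 0.015 -0.336  0.116] [-0.1119  0.3171 -0.1161]
```

Request:
jog_arm(deltas=[{"gripper": 0.2,"offset": [0,0,-0.012],"rotation": [0,0,0]},{"gripper": 0.2,"offset": [0,0,-0.03],"rotation": [0,0,0]},{"gripper": 0.2,"offset": [0,0,-0.03],"rotation": [0,0,0]},{"gripper": 0.2,"offset": [0,0,-0.03],"rotation": [0,0,0]},{"gripper": 0.2,"offset": [-0.004,0.011,-0.015],"rotation": [0,0,0]},{"gripper": 0.2,"offset": [-0.01,0.029,0],"rotation": [0,0,0]},{"gripper": 0.2,"offset": [-0.01,0.029,0],"rotation": [0,0,0]},{"gripper": 0.2,"offset": [-0.01,0.029,0],"rotation": [0,0,0]},{"gripper": 0.2,"offset": [-0.01,0.029,0],"rotation": [0,0,0]},{"gripper": 0.2,"offset": [-0.01,0.029,0],"rotation": [0,0,0]},{"gripper": 0.2,"offset": [-0.01,0.029,0],"rotation": [0,0,0]},{"gripper": 0.2,"offset": [-0.01,0.029,0],"rotation": [0,0,0]},{"gripper": 0.2,"offset": [-0.01,0.029,0],"rotation": [0,0,0]},{"gripper": 0.2,"offset": [-0.01,0.029,0],"rotation": [0,0,0]},{"gripper": 0.2,"offset": [-0.01,0.029,0],"rotation": [0,0,0]},{"gripper": 0.2,"offset": [-0.008,0.016,0],"rotation": [0,0,0]},{"gripper": 0.2,"offset": [0,0,0],"rotation": [0,0,0]},{"gripper": 0.2,"offset": [0,0,0],"rotation": [0,0,0]}])

```text
clock: 5.95
position: [0.566, -0.0243, 0.1393]
ee_rot: [0.982, 0.191, -0.0, 0.0]
ft_force: [0.9, 0.3, -0.5]
grip_width: 0.33
grasp_force: 29.7
```

```bash
python3 - <<'E'
from h import *
o=manip.get_obs();T=pose(o);print(o["joint_pos"],T,o["ft_force"])
np.save("T2.npy",T)
im=imaging.camera("wrist");cv2.imwrite("pics/w2full.png",im)
p=proj("wrist",np.array([.567,-.0237,.05]),T);print(p)
c=im[130:330,190:450]
cv2.imwrite("pics/w2.png",cv2.resize(c,None,fx=3,fy=3,interpolation=cv2.INTER_CUBIC))
E
```

```text
[ 0.6082  0.3919 -0.7829  1.7118  0.2981  1.1616 -1.4441] [[ 0.9273  0.3744 -0.0001  0.566 ]
 [ 0.3744 -0.9273 -0.0001 -0.0243]
 [-0.0001  0.     -1.      0.1393]
 [ 0.      0.      0.      1.    ]] [ 0.8972  0.348  -0.4972]
[320.2185 245.0859]
```

View pics/w2.png

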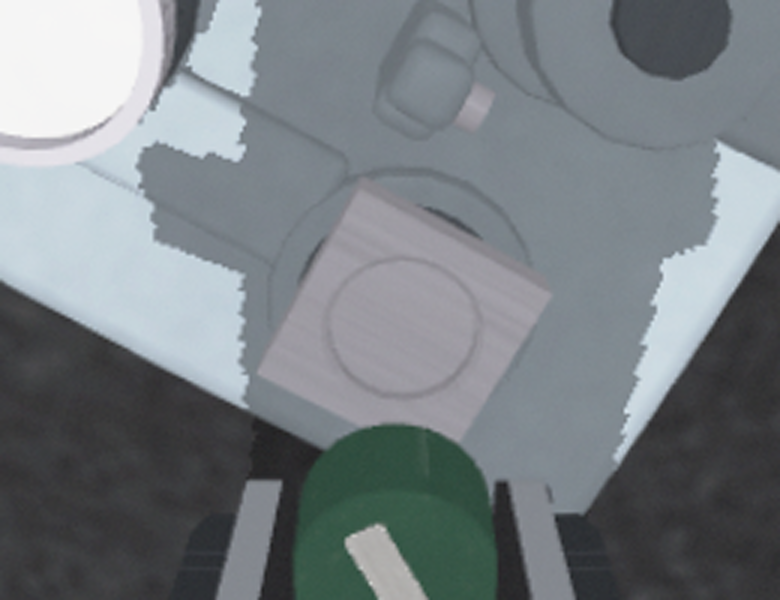

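The recess rim is centred at crop (404,328), pixel (324.8,239.3). The held section is centred at crop x≈395.5, and the far edge of its underside is at (395,425).

```bash
python3 - <<'E'
from h import *
T=np.load("T2.npy")
g=lambda x,y:(190+x/3,130+y/3)
Ti=np.linalg.inv(T)
r=at("wrist",g(404.5,328),.0505,T);print("seat",r,(Ti@[*r,1])[:3])
q=at("wrist",g(395,425),T[2,3]-.024,T);print("far edge tool",(Ti@[*q,1])[:3])
for c in((360,180),(552,295),(258,375)):print(at("wrist",g(*c),.0505,T))
E
```

```text
seat [ 0.5718 -0.0249  0.0505] [0.0052 0.0027 0.0888]
far edge tool [0.0122 0.0006 0.024 ]
[ 0.5977 -0.0047  0.0505]
[ 0.5901 -0.0507  0.0505]
[0.5502 0.0001 0.0505]
```

Request:
jog_arm(deltas=[{"gripper": 0.2,"offset": [0.002,0.0007,0.008],"rotation": [0,0,0]},{"gripper": 0.2,"offset": [0.003,0.0007,0.02],"rotation": [0,0,0]},{"gripper": 0.2,"offset": [0.0023,0.0006,0.016],"rotation": [0,0,0]},{"gripper": 0.2,"offset": [0,0,0.008],"rotation": [0,0,0]},{"gripper": 0.2,"offset": [0,0,0],"rotation": [0,0,0]},{"gripper": 0.2,"offset": [0,0,0],"rotation": [0,0,0]}])

```text
clock: 6.6
position: [0.574, -0.0226, 0.0875]
ee_rot: [0.982, 0.191, 0.0, -0.0]
ft_force: [-0.1, -0.1, 0.6]
grip_width: 0.335
grasp_force: 29.7
```

```bash
python3 - <<'E'
from h import *
o=manip.get_obs();T=pose(o);print(T,o["ft_force"])
np.save("T3.npy",T)
im=imaging.camera("wrist");cv2.imwrite("pics/w3full.png",im)
c=im[210:350,230:417]
cv2.imwrite("pics/w3.png",cv2.resize(c,None,fx=4,fy=4,interpolation=cv2.INTER_CUBIC))
E
```

```text
[[ 0.9267  0.3758  0.0001  0.574 ]
 [ 0.3758 -0.9267  0.0002 -0.0226]
 [ 0.0001 -0.0001 -1.      0.0875]
 [ 0.      0.      0.      1.    ]] [-0.0538 -0.065   0.5647]
```

View pics/w3.png

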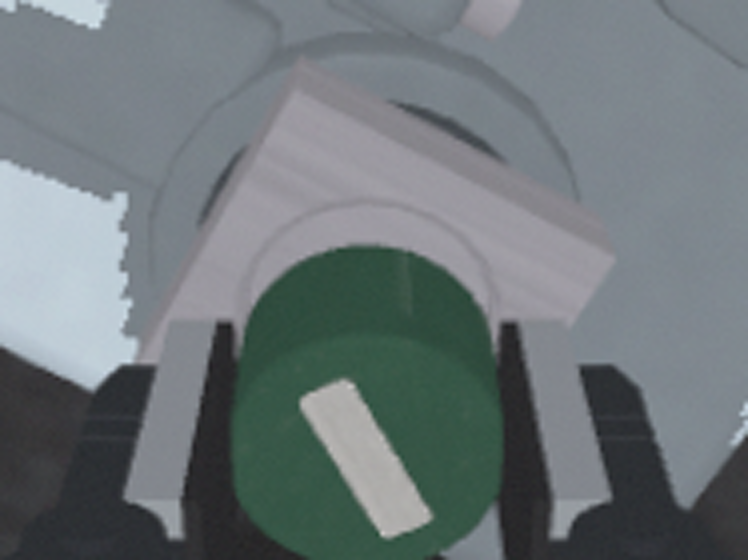

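Crop: the visible rim runs from x=240 to 497 with its far edge at (368,201). The section's underside has its far edge at (366,245) and sides at 244 and 490, so sideways it is nearly centred.

```bash
python3 - <<'E'
from h import *
T=np.load("T3.npy");Ti=np.linalg.inv(T)
g=lambda x,y:(230+x/4,210+y/4)
t=lambda c,z:(Ti@[*at("wrist",g(*c),z,T),1])[:3]
for n,c in(("far",(368,201)),("L",(240,290)),("R",(497,290)),("cornL",(303,82)),("cornR",(615,260))):print(n,t(c,.0505))
for h in(.022,.024,.026):print(h,t((366,245),T[2,3]-h),t((244,330),T[2,3]-h)[1],t((490,330),T[2,3]-h)[1])
print("top",t((232,430),T[2,3]-.001),t((503,430),T[2,3]-.001),"prev seat",(Ti@[.5718,-.0249,.0505,1])[:3])
p=proj("wrist",(T@[-.002,0.0003,.024,1])[:3],T);print(p)
E
```

```text
far [0.0125 0.0008 0.037 ]
L [ 0.0002 -0.0153  0.037 ]
R [0.0003 0.0171 0.037 ]
cornL [ 0.0278 -0.007   0.037 ]
cornR [0.0043 0.0319 0.037 ]
0.022 [0.0133 0.0006 0.022 ] -0.013604647084553445 0.014979236515762273
0.024 [0.0124 0.0006 0.024 ] -0.013786797408630036 0.015169587422652703
0.026 [0.0115 0.0006 0.026 ] -0.013968947732706655 0.015359938329543132
top [ 0.0015 -0.0134  0.001 ] [0.0015 0.0148 0.001 ] prev seat [-0.0029  0.0013  0.037 ]
[320.9187 298.8662]
```

Request:
jog_arm(deltas=[{"gripper": 0.2,"offset": [-0.0008,0.0003,0.004],"rotation": [0,0,0]},{"gripper": 0.2,"offset": [0,0,0.004],"rotation": [0,0,0]},{"gripper": 0.2,"offset": [0,0,0.002],"rotation": [0,0,0]},{"gripper": 0.2,"offset": [0,0,0.001],"rotation": [0,0,0]},{"gripper": 0.2,"offset": [0,0,0.001],"rotation": [0,0,0]},{"gripper": 0.2,"offset": [0,0,0.001],"rotation": [0,0,0]},{"gripper": 0.2,"offset": [0,0,0.001],"rotation": [0,0,0]},{"gripper": 0.2,"offset": [0,0,0.001],"rotation": [0,0,0]},{"gripper": 0.2,"offset": [0,0,0.001],"rotation": [0,0,0]},{"gripper": 0.2,"offset": [0,0,0],"rotation": [0,0,0]}])

```text
clock: 7.65
position: [0.5732, -0.0235, 0.0715]
ee_rot: [0.982, 0.191, -0.0, 0.0]
ft_force: [-2.0, 0.2, 0.3]
grip_width: 0.329
grasp_force: 29.7
```

Request:
jog_arm(deltas=[{"gripper": 0.2,"offset": [0,0,0.001],"rotation": [0,0,0]},{"gripper": 0.2,"offset": [0,0,0.001],"rotation": [0,0,0]},{"gripper": 0.2,"offset": [0,0,0.001],"rotation": [0,0,0]},{"gripper": 0.2,"offset": [0,0,0.0005],"rotation": [0,0,0]},{"gripper": 0.2,"offset": [0,0,0],"rotation": [0,0,0]}])

```text
clock: 8.15
position: [0.5731, -0.0235, 0.0678]
ee_rot: [0.982, 0.191, -0.0, 0.0]
ft_force: [-3.9, -0.3, 3.4]
grip_width: 0.33
grasp_force: 30.0
```

Request:
jog_arm(deltas=[{"gripper": 0.36,"offset": [0,0,-0.0003],"rotation": [0,0,0]},{"gripper": 0.4,"offset": [0,0,0],"rotation": [0,0,0]},{"gripper": 0.5,"offset": [0,0,0],"rotation": [0,0,0]},{"gripper": 0.6,"offset": [0,0,0],"rotation": [0,0,0]},{"gripper": 0.6,"offset": [0,0,-0.01],"rotation": [0,0,0]},{"gripper": 0.6,"offset": [0,0,-0.02],"rotation": [0,0,0]},{"gripper": 0.6,"offset": [0,0,-0.02],"rotation": [0,0,0]},{"gripper": 0.6,"offset": [0,0,-0.03],"rotation": [0,0,0]},{"gripper": 0.6,"offset": [0,0,-0.03],"rotation": [0,0,0]},{"gripper": 0.6,"offset": [0,0,-0.03],"rotation": [0,0,0]},{"gripper": 0.6,"offset": [0,0,0],"rotation": [0,0,0]},{"gripper": 0.6,"offset": [0,0,0],"rotation": [0,0,0]}])

```text
clock: 9.35
position: [0.5736, -0.0235, 0.2091]
ee_rot: [0.982, 0.191, 0.001, 0.0]
ft_force: [-0.1, -0.4, -0.6]
grip_width: 0.602
grasp_force: 0.0
```

```bash
python3 - <<'E'
from h import *
o=manip.get_obs();T=pose(o);print(T,o["joint_pos"])
np.save("T4.npy",T)
im=imaging.camera("wrist");cv2.imwrite("pics/w4full.png",im)
c=im[80:350,180:540]
cv2.imwrite("pics/w4.png",cv2.resize(c,None,fx=2.2,fy=2.2,interpolation=cv2.INTER_CUBIC))
E
```

```text
[[ 0.9269  0.3753  0.0016  0.5736]
 [ 0.3753 -0.9269 -0.0005 -0.0235]
 [ 0.0013  0.0011 -1.      0.2091]
 [ 0.      0.      0.      1.    ]] [ 0.6196  0.3422 -0.8027  1.6137  0.2545  1.2924 -1.4102]
```

View pics/w4.png

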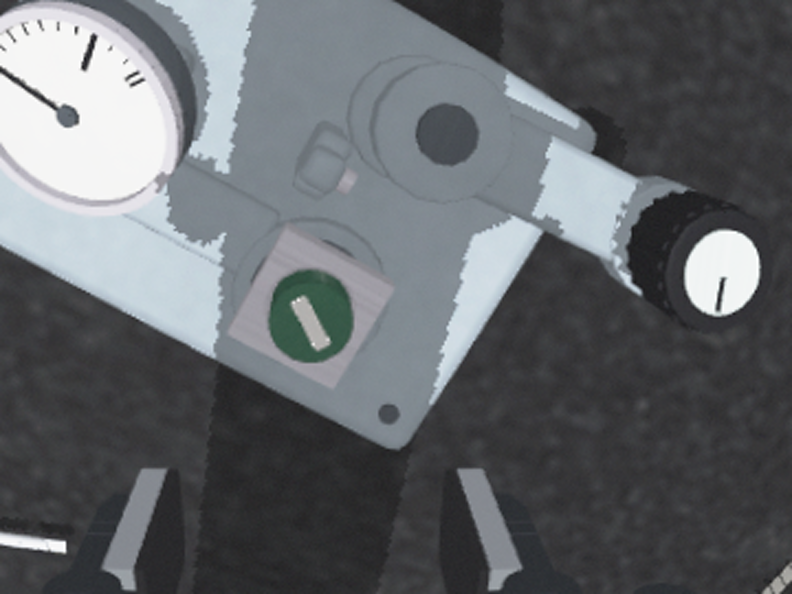

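The section sits in the recess with top centre at crop (311,316). Column cap centre is (447,133), knob top centre (722,273), and the pointer is at rest.

```bash
python3 - <<'E'
from h import *
T=np.load("T4.npy")
g=lambda x,y:(180+x/2.2,80+y/2.2)
s=at("wrist",g(311,316),.0675,T);c=at("wrist",g(447,133),.111,T);k=at("wrist",g(722,273),.143,T)
print(s,c,k)
v=(k-c)[:2];w=(s-c)[:2];print(np.linalg.norm(v),np.linalg.norm(w),np.degrees([np.arctan2(v[1],v[0]),np.arctan2(w[1],w[0])]))
E
```

```text
[ 0.5735 -0.0243  0.0675] [ 0.65   -0.0345  0.111 ] [ 0.6484 -0.1143  0.143 ]
0.07981441622673628 0.07714549451813608 [-91.1624 172.444 ]
```

Request:
jog_arm(newtons=40, deltas=[{"gripper": 0.75,"offset": [0.009,0.028,0],"rotation": [0,0,0]},{"gripper": 0.75,"offset": [0.009,0.028,0],"rotation": [0,0,0]},{"gripper": 0.75,"offset": [0.009,0.028,0],"rotation": [0,0,0]},{"gripper": 0.75,"offset": [0.008,0.028,0],"rotation": [0,0,0]},{"gripper": 0.75,"offset": [0,0,0],"rotation": [0,0,-8]},{"gripper": 0.75,"offset": [0,0,0],"rotation": [0,0,-8]},{"gripper": 0.75,"offset": [0,0,0],"rotation": [0,0,-8]},{"gripper": 0.75,"offset": [0,0,0],"rotation": [0,0,-8]},{"gripper": 0.75,"offset": [0,0,0],"rotation": [0,0,-8]},{"gripper": 0.75,"offset": [0,0,0],"rotation": [0,0,-8]},{"gripper": 0.75,"offset": [0,0,0],"rotation": [0,0,-8]},{"gripper": 0.75,"offset": [0,0,0],"rotation": [0,0,-8]},{"gripper": 0.75,"offset": [0,0,0],"rotation": [0,0,-8]},{"gripper": 0.75,"offset": [0,0,0],"rotation": [0,0,-8]},{"gripper": 0.75,"offset": [0,0,0],"rotation": [0,0,-8]},{"gripper": 0.75,"offset": [0,0,0],"rotation": [0,0,0]},{"gripper": 0.75,"offset": [0,0,0],"rotation": [0,0,0]}])

```text
clock: 11.1
position: [0.6474, -0.1142, 0.2072]
ee_rot: [0.575, 0.818, -0.0, -0.001]
ft_force: [-0.6, -0.2, 0.3]
grip_width: 0.753
grasp_force: 0.0
```

```bash
python3 - <<'E'
from h import *
o=manip.get_obs();T=pose(o);print(T,o["joint_pos"])
print(T[:3,:3].T@(np.array([.6484,-.1143,.129])-T[:3,3]))
E
```

```text
[[-0.3391  0.9407 -0.0012  0.6474]
 [ 0.9407  0.3391  0.0006 -0.1142]
 [ 0.0009 -0.001  -1.      0.2072]
 [ 0.      0.      0.      1.    ]] [ 0.7734  0.6217 -1.004   1.373   0.519   1.4244  0.1291]
[-0.0005  0.0009  0.0782]
```

Request:
jog_arm(newtons=40, deltas=[{"gripper": 0.75,"offset": [0,0.001,0.01],"rotation": [0,0,0]},{"gripper": 0.75,"offset": [0,0,0.02],"rotation": [0,0,0]},{"gripper": 0.75,"offset": [0,0,0.02],"rotation": [0,0,0]},{"gripper": 0.75,"offset": [0,0,0.016],"rotation": [0,0,0]},{"gripper": 0.75,"offset": [0,0,0.01],"rotation": [0,0,0]},{"gripper": 0.6,"offset": [0,0,0],"rotation": [0,0,0]},{"gripper": 0.5,"offset": [0,0,0],"rotation": [0,0,0]},{"gripper": 0.4,"offset": [0,0,0],"rotation": [0,0,0]},{"gripper": 0.3,"offset": [0,0,0],"rotation": [0,0,0]},{"gripper": 0.3,"offset": [0,0,0],"rotation": [0,0,0]},{"gripper": 0.3,"offset": [0,0,0],"rotation": [0,0,0]}])

```text
clock: 12.2
position: [0.6492, -0.1139, 0.1332]
ee_rot: [0.573, 0.819, 0.0, 0.001]
ft_force: [-0.2, -1.3, 6.4]
grip_width: 0.399
grasp_force: 40.1
```

```bash
python3 - <<'E'
from h import *
o=manip.get_obs();T=pose(o);print(T,o["joint_pos"],o["ft_force"],o["grip_width"])
C=np.array([.651,-.0345]);k=T[:2,3]
a0=np.arctan2(*(k-C)[::-1]);a1=np.radians(172.3-360);rr=np.linalg.norm(k-C);print(rr,np.degrees(a0))
# constant arc in tool frame: rot dth per row, chord in tool axes (rotation after shift)
n=14;dth=(a1-a0)/n
P0=k;P1=C+rr*np.array([np.cos(a0+dth),np.sin(a0+dth)])
print("deg/row",np.degrees(dth)," chord tool",T[:2,:2].T@(P1-P0))
E
```

```text
[[-0.3426  0.9395  0.0016  0.6492]
 [ 0.9395  0.3426 -0.0004 -0.1139]
 [-0.0009  0.0014 -1.      0.1332]
 [ 0.      0.      0.      1.    ]] [ 0.7632  0.6814 -0.9699  1.4545  0.5695  1.3026  0.098 ] [-0.2206 -1.3421  6.4246] 0.3994584414519877
0.0794578682984378 -91.27508202412776
deg/row -6.887494141133732  chord tool [ 0.004  -0.0087]
```

Request:
jog_arm(deltas=[{"gripper": 0.3,"offset": [0.004,-0.0087,0],"rotation": [0,0,6.9]},{"gripper": 0.3,"offset": [0.004,-0.0087,0],"rotation": [0,0,6.9]},{"gripper": 0.3,"offset": [0.004,-0.0087,0],"rotation": [0,0,6.9]},{"gripper": 0.3,"offset": [0.004,-0.0087,0],"rotation": [0,0,6.9]},{"gripper": 0.3,"offset": [0.004,-0.0087,0],"rotation": [0,0,6.9]},{"gripper": 0.3,"offset": [0.004,-0.0087,0],"rotation": [0,0,6.9]},{"gripper": 0.3,"offset": [0.004,-0.0087,0],"rotation": [0,0,6.9]},{"gripper": 0.3,"offset": [0.004,-0.0087,0],"rotation": [0,0,6.9]},{"gripper": 0.3,"offset": [0.004,-0.0087,0],"rotation": [0,0,6.9]},{"gripper": 0.3,"offset": [0.004,-0.0087,0],"rotation": [0,0,6.9]},{"gripper": 0.3,"offset": [0.004,-0.0087,0],"rotation": [0,0,6.9]},{"gripper": 0.3,"offset": [0.004,-0.0087,0],"rotation": [0,0,6.9]},{"gripper": 0.3,"offset": [0.004,-0.0087,0],"rotation": [0,0,6.9]},{"gripper": 0.3,"offset": [0,0,0],"rotation": [0,0,0]},{"gripper": 0.3,"offset": [0,0,0],"rotation": [0,0,0]}])

```text
clock: 13.7
position: [0.5703, -0.0321, 0.1331]
ee_rot: [0.984, 0.177, -0.0, 0.0]
ft_force: [-7.6, 2.2, 10.8]
grip_width: 0.405
grasp_force: 40.8
```

```bash
python3 - <<'E'
from h import *
o=manip.get_obs();T=pose(o);print(T,o["joint_pos"],o["ft_force"],o["grip_width"])
C=np.array([.651,-.0345]);d=T[:2,3]-C;print(np.linalg.norm(d),np.degrees(np.arctan2(d[1],d[0])))
E
```

```text
[[ 0.9373  0.3484 -0.0008  0.5703]
 [ 0.3484 -0.9373 -0.0003 -0.0321]
 [-0.0008  0.     -1.      0.1331]
 [ 0.      0.      0.      1.    ]] [ 0.6067  0.4069 -0.7696  1.7057  0.3061  1.1545 -1.4627] [-7.6033  2.204  10.8101] 0.40545688842435623
0.08076410479303653 178.31864537108103
```

Request:
jog_arm(deltas=[{"gripper": 0.3,"offset": [0.0003,-0.0037,0],"rotation": [0,0,3]},{"gripper": 0.3,"offset": [0.0003,-0.0037,0],"rotation": [0,0,3]},{"gripper": 0.3,"offset": [0.001,-0.0028,0],"rotation": [0,0,0]},{"gripper": 0.3,"offset": [0.001,-0.0028,0],"rotation": [0,0,0]},{"gripper": 0.3,"offset": [0,0,0],"rotation": [0,0,0]},{"gripper": 0.3,"offset": [0,0,0],"rotation": [0,0,0]}])

```text
clock: 14.3
position: [0.5704, -0.0237, 0.1331]
ee_rot: [0.992, 0.124, 0.001, 0.002]
ft_force: [0.4, -12.5, 8.1]
grip_width: 0.408
grasp_force: 40.8
```

```bash
python3 - <<'E'
from h import *
o=manip.get_obs();T=pose(o);print(T,o["joint_pos"],o["ft_force"],o["torque"],o["grip_width"])
C=np.array([.651,-.0345]);d=T[:2,3]-C;print(np.linalg.norm(d),np.degrees(np.arctan2(d[1],d[0])))
E
```

```text
[[ 0.9692  0.2463  0.0018  0.5704]
 [ 0.2463 -0.9692 -0.0048 -0.0237]
 [ 0.0006  0.0051 -1.      0.1331]
 [ 0.      0.      0.      1.    ]] [ 0.578   0.3994 -0.7533  1.7094  0.3013  1.1497 -1.5824] [  0.4437 -12.471    8.109 ] [-2.6977 -0.1323 -0.0479] 0.4077856960520507
0.08129477885424777 172.36697884953145
```

Request:
jog_arm(deltas=[{"gripper": 0.3,"offset": [-0.001,0.004,-0.002],"rotation": [0,0,0]},{"gripper": 0.5,"offset": [0,0,0],"rotation": [0,0,0]},{"gripper": 0.75,"offset": [0,0,0],"rotation": [0,0,0]},{"gripper": 0.75,"offset": [0,0,0],"rotation": [0,0,0]},{"gripper": 0.75,"offset": [0,0,0],"rotation": [0,0,0]},{"gripper": 0.75,"offset": [0,0,0],"rotation": [0,0,-8]},{"gripper": 0.75,"offset": [0,0,0],"rotation": [0,0,-8]},{"gripper": 0.75,"offset": [0,0,0],"rotation": [0,0,-8]},{"gripper": 0.75,"offset": [0,0,0],"rotation": [0,0,-8]},{"gripper": 0.75,"offset": [0,0,0],"rotation": [0,0,-8]},{"gripper": 0.75,"offset": [0,0,0],"rotation": [0,0,-8]},{"gripper": 0.75,"offset": [0,0,0],"rotation": [0,0,-8]},{"gripper": 0.75,"offset": [0,0,0],"rotation": [0,0,-8]},{"gripper": 0.75,"offset": [0,0,0],"rotation": [0,0,-8]},{"gripper": 0.75,"offset": [0,0,0],"rotation": [0,0,-8]},{"gripper": 0.75,"offset": [0,0,0],"rotation": [0,0,-8]},{"gripper": 0.75,"offset": [0,0,0],"rotation": [0,0,-8]},{"gripper": 0.75,"offset": [0,0,0],"rotation": [0,0,-8]},{"gripper": 0.75,"offset": [0,0,0],"rotation": [0,0,-8]},{"gripper": 0.75,"offset": [0,0,0],"rotation": [0,0,-8]}])

```text
clock: 16.3
position: [0.5695, -0.024, 0.1342]
ee_rot: [0.385, 0.923, -0.0, 0.0]
ft_force: [0.2, 0.6, 0.2]
grip_width: 0.749
grasp_force: 0.0
```

Request:
jog_arm(deltas=[{"gripper": 0.75,"offset": [0,0,0],"rotation": [0,0,-8]},{"gripper": 0.75,"offset": [0,0,0],"rotation": [0,0,-8]},{"gripper": 0.75,"offset": [0,0,0],"rotation": [0,0,-8]},{"gripper": 0.75,"offset": [0,0,0],"rotation": [0,0,-8]},{"gripper": 0.75,"offset": [0,0,0],"rotation": [0,0,-8]},{"gripper": 0.75,"offset": [0,0,0],"rotation": [0,0,-8]},{"gripper": 0.75,"offset": [0,0,0],"rotation": [0,0,-8]},{"gripper": 0.75,"offset": [0,0,0],"rotation": [0,0,-8]},{"gripper": 0.75,"offset": [0,0,0],"rotation": [0,0,-8]},{"gripper": 0.75,"offset": [0,0,0],"rotation": [0,0,-8]},{"gripper": 0.75,"offset": [0,0,0],"rotation": [0,0,0]},{"gripper": 0.75,"offset": [0,0,0],"rotation": [0,0,0]}])

```text
clock: 17.5
position: [0.5696, -0.024, 0.1341]
ee_rot: [-0.293, 0.956, 0.0, 0.0]
ft_force: [0.3, -0.2, 0.6]
grip_width: 0.751
grasp_force: 0.0
```

```bash
python3 - <<'E'
from h import *
o=manip.get_obs();T=pose(o);print(T,o["joint_pos"],o["ft_force"],o["torque"],o["grip_width"])
np.save("T5.npy",T)
im=imaging.camera("wrist");cv2.imwrite("pics/w5.png",im)
t=imaging.camera("top");cv2.imwrite("pics/t5.png",t)
E
```

```text
[[-0.8279 -0.5609 -0.0001  0.5696]
 [-0.5609  0.8279  0.0002 -0.024 ]
 [-0.0001  0.0002 -1.      0.1341]
 [ 0.      0.      0.      1.    ]] [ 0.9578  0.75   -1.3865  1.6932  0.7556  1.3558  1.6043] [ 0.3424 -0.1665  0.6338] [ 0.0141 -0.0284 -0.0112] 0.7510894287851128
```

View pics/w5.png

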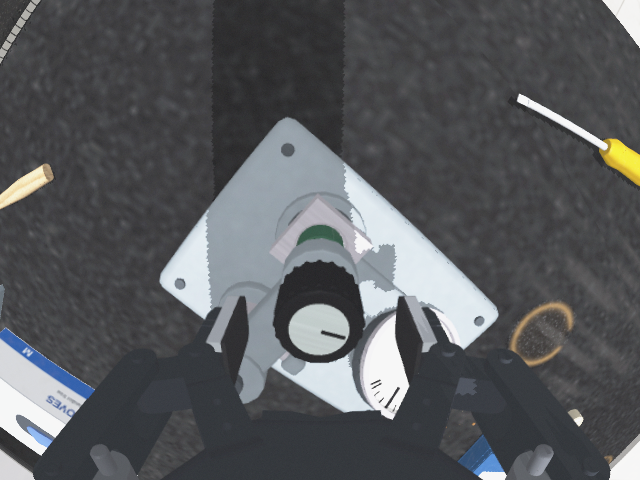

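The wrist view confirms the head over the anvil, knob top at (320,330), with the jaws open either side of it. I'll check by code whether the top camera still sees the dial.

```bash
cat >>h.py <<'E'
HUB=np.array([180+447/3.6,165+166/3.6])
UP=np.array([4,-41.])/3.6*1.15; LEFT=np.array([-49.,-4])/3.6
def dial(im):
    """rough pointer angle from the top picture: darkest ray from the hub"""
    g=cv2.cvtColor(im,cv2.COLOR_BGR2GRAY).astype(np.float32)
    th=np.arange(-.3,2.4,.02);r=np.linspace(.3,.72,25)
    P=lambda t:HUB+np.outer(r,UP*np.cos(1.4-t)+LEFT*np.sin(1.4-t))
    s=np.array([cv2.remap(g,P(t)[:,0].astype(np.float32),P(t)[:,1].astype(np.float32),cv2.INTER_LINEAR).mean() for t in th])
    i=s.argmin();w=np.clip(s.max()-30-s,0,None)*(abs(th-th[i])<.3)
    return th[i],(w*th).sum()/max(w.sum(),1e-6),s.min(),np.median(s),s.max()
E
python3 - <<'E'
from h import *
a,b=cv2.imread("pics/top0.png"),cv2.imread("pics/t5.png")
print(dial(a),dial(b))
print(cv2.absdiff(a,b)[195:228,288:322].max(2).mean())
E
```

```text
(np.float64(0.04000000000000031), np.float64(0.03659144924617589), np.float32(190.52985), np.float32(250.20879), np.float32(251.0)) (np.float64(0.04000000000000031), np.float64(0.04329233793028975), np.float32(197.6839), np.float32(250.75504), np.float32(251.38649))
2.4679144385026737
```

Request:
jog_arm(newtons=40, deltas=[{"gripper": 0.6,"offset": [0,0,-0.001],"rotation": [0,0,0]},{"gripper": 0.5,"offset": [0,0,0],"rotation": [0,0,0]},{"gripper": 0.4,"offset": [0,0,0],"rotation": [0,0,0]},{"gripper": 0.3,"offset": [0,0,0],"rotation": [0,0,0]},{"gripper": 0.3,"offset": [0,0,0],"rotation": [0,0,0]},{"gripper": 0.3,"offset": [0,0,0],"rotation": [0,0,0]},{"gripper": 0.3,"offset": [0,0,0.0003],"rotation": [0,0,8]},{"gripper": 0.3,"offset": [0,0,0.0003],"rotation": [0,0,8]},{"gripper": 0.3,"offset": [0,0,0.0003],"rotation": [0,0,8]},{"gripper": 0.3,"offset": [0,0,0.0003],"rotation": [0,0,8]},{"gripper": 0.3,"offset": [0,0,0.0003],"rotation": [0,0,8]},{"gripper": 0.3,"offset": [0,0,0.0003],"rotation": [0,0,8]},{"gripper": 0.3,"offset": [0,0,0.0003],"rotation": [0,0,8]},{"gripper": 0.3,"offset": [0,0,0.0003],"rotation": [0,0,8]},{"gripper": 0.3,"offset": [0,0,0.0003],"rotation": [0,0,8]},{"gripper": 0.3,"offset": [0,0,0.0003],"rotation": [0,0,8]},{"gripper": 0.3,"offset": [0,0,0],"rotation": [0,0,0]},{"gripper": 0.3,"offset": [0,0,0],"rotation": [0,0,0]}])

```text
clock: 19.4
position: [0.57, -0.0245, 0.1327]
ee_rot: [0.388, 0.922, -0.0, 0.001]
ft_force: [0.7, -1.7, 7.1]
grip_width: 0.405
grasp_force: 39.9
```

```bash
cat >d.py <<'E'
from h import *
o=manip.get_obs();print(o["joint_pos"],o["position"],o["ft_force"],o["torque"],o["grip_width"])
t=imaging.camera("top");cv2.imwrite("pics/tl.png",t);print(dial(t))
E
python3 d.py
```

```text
[ 0.8397  0.5585 -1.1313  1.6987  0.5347  1.232   0.3544] [ 0.57   -0.0245  0.1327] [ 0.7216 -1.7311  7.1028] [-0.3805 -0.1128 -0.0604] 0.4048458959158491
(np.float64(0.44000000000000067), np.float64(0.43616155163487963), np.float32(199.73653), np.float32(250.21562), np.float32(251.38649))
```

Request:
jog_arm(deltas=[{"gripper": 0.3,"offset": [0,0,0.0003],"rotation": [0,0,7]},{"gripper": 0.3,"offset": [0,0,0.0003],"rotation": [0,0,7]},{"gripper": 0.3,"offset": [0,0,0.0003],"rotation": [0,0,7]},{"gripper": 0.3,"offset": [0,0,0.0003],"rotation": [0,0,7]},{"gripper": 0.3,"offset": [0,0,0.0003],"rotation": [0,0,7]},{"gripper": 0.3,"offset": [0,0,0.0003],"rotation": [0,0,7]},{"gripper": 0.3,"offset": [0,0,0.0003],"rotation": [0,0,7]},{"gripper": 0.3,"offset": [0,0,0.0003],"rotation": [0,0,7]},{"gripper": 0.3,"offset": [0,0,0],"rotation": [0,0,0]},{"gripper": 0.3,"offset": [0,0,0],"rotation": [0,0,0]}])

```text
clock: 20.45
position: [0.57, -0.0245, 0.1307]
ee_rot: [0.775, 0.631, -0.0, 0.001]
ft_force: [-2.6, -2.7, 12.0]
grip_width: 0.404
grasp_force: 40.4
```

```bash
python3 d.py
```

```text
[ 0.7169  0.4659 -0.9394  1.7057  0.4051  1.1773 -0.5348] [ 0.57   -0.0245  0.1307] [-2.6342 -2.686  12.0182] [-0.5158  0.4935 -0.0837] 0.40388714827154876
(np.float64(1.0400000000000011), np.float64(1.043809055669909), np.float32(191.9229), np.float32(250.4845), np.float32(251.2812))
```

Request:
jog_arm(deltas=[{"gripper": 0.3,"offset": [0,0,-0.0005],"rotation": [0,0,6]},{"gripper": 0.3,"offset": [0,0,-0.0005],"rotation": [0,0,6]},{"gripper": 0.3,"offset": [0,0,-0.0005],"rotation": [0,0,6]},{"gripper": 0.3,"offset": [0,0,-0.0005],"rotation": [0,0,6]},{"gripper": 0.3,"offset": [0,0,0],"rotation": [0,0,6]},{"gripper": 0.3,"offset": [0,0,0],"rotation": [0,0,2]},{"gripper": 0.3,"offset": [0,0,0],"rotation": [0,0,0]},{"gripper": 0.3,"offset": [0,0,0],"rotation": [0,0,0]}])

```text
clock: 21.3
position: [0.5694, -0.0247, 0.1302]
ee_rot: [0.919, 0.393, -0.0, -0.0]
ft_force: [7.2, -2.3, -12.0]
grip_width: 0.402
grasp_force: 41.4
```

```bash
python3 d.py; python3 - <<'E'
import cv2
im=cv2.imread("pics/tl.png")
cv2.imwrite("pics/tlc.png",cv2.resize(im[185:240,280:370],None,fx=8,fy=8,interpolation=cv2.INTER_CUBIC))
E
```

```text
[ 0.6433  0.4276 -0.8348  1.7097  0.3422  1.1577 -1.0488] [ 0.5694 -0.0247  0.1302] [  7.227   -2.3106 -12.0058] [-0.4352 -1.7571 -0.0235] 0.4016325156959116
(np.float64(1.2800000000000014), np.float64(1.2982190055018221), np.float32(168.9098), np.float32(250.62726), np.float32(251.15816))
```

View pics/tlc.png

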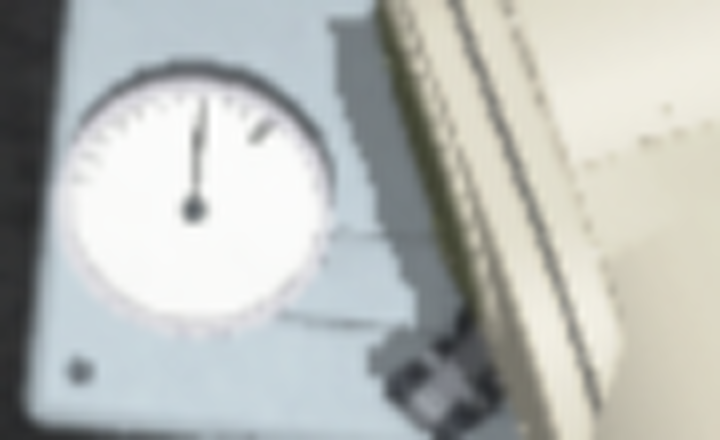

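The pointer, from hub (195,210) up to about (200,110) in the crop, stands a hair left of the set mark. I'll nudge it slightly, then release.

Request:
jog_arm(deltas=[{"gripper": 0.3,"offset": [0,0,0.002],"rotation": [0,0,4]},{"gripper": 0.3,"offset": [0,0,0.001],"rotation": [0,0,0]},{"gripper": 0.3,"offset": [0,0,0],"rotation": [0,0,0]},{"gripper": 0.42,"offset": [0,0,0],"rotation": [0,0,0]},{"gripper": 0.55,"offset": [0,0,0],"rotation": [0,0,0]},{"gripper": 0.75,"offset": [0,0,0],"rotation": [0,0,0]},{"gripper": 0.75,"offset": [0,0,0],"rotation": [0,0,0]},{"gripper": 0.75,"offset": [0,0,-0.01],"rotation": [0,0,0]},{"gripper": 0.75,"offset": [0,0,-0.02],"rotation": [0,0,0]},{"gripper": 0.75,"offset": [0,0,-0.03],"rotation": [0,0,0]},{"gripper": 0.75,"offset": [0,0,-0.03],"rotation": [0,0,0]},{"gripper": 0.75,"offset": [0,0,-0.02],"rotation": [0,0,0]},{"gripper": 0.75,"offset": [0,0,0],"rotation": [0,0,0]},{"gripper": 0.75,"offset": [0,0,0],"rotation": [0,0,0]}])

```text
clock: 22.75
position: [0.5696, -0.024, 0.239]
ee_rot: [0.932, 0.361, 0.0, 0.0]
ft_force: [-0.3, -0.2, -1.0]
grip_width: 0.753
grasp_force: 0.0
```

```bash
python3 d.py; python3 - <<'E'
from h import *
T=pose();im=imaging.camera("wrist")
cv2.imwrite("pics/wf.png",im)
a=cv2.imread("pics/tl.png")[185:240,280:335]
p=proj("wrist",np.array([.62,.065,.06]),T);print(p)
cv2.imwrite("pics/final.png",np.hstack([cv2.resize(im,(500,375)),cv2.resize(a,(290,375),interpolation=cv2.INTER_CUBIC)]))
E
```

```text
[ 0.6689  0.3251 -0.8609  1.5806  0.2512  1.3512 -1.0527] [ 0.5696 -0.024   0.239 ] [-0.3074 -0.1787 -0.9895] [-0.0045  0.0116 -0.0478] 0.7532119520641933
(np.float64(1.4000000000000015), np.float64(1.410982562772378), np.float32(183.57993), np.float32(250.84387), np.float32(251.22456))
[281.8542  95.9572]
```

View pics/final.png

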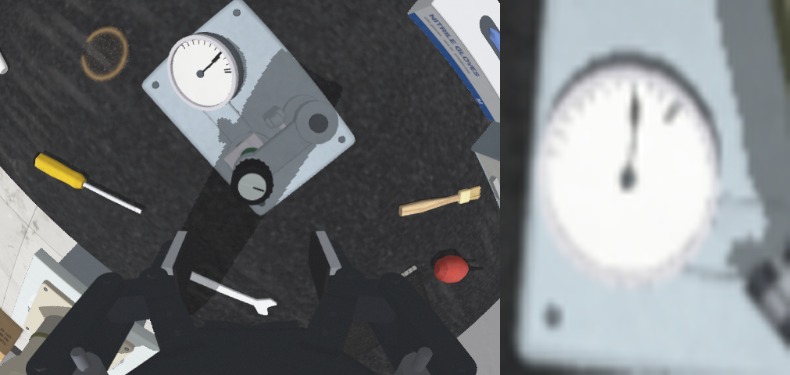

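The pointer lies on the set mark, the head is at its stop, and the gripper is clear with nothing else moved. Handing in.

```bash
python3 -c "
from workcell import workorder
print(workorder.hand_in())"
```

```text
the job is handed in; nothing more can be done
None
```

I handed the job in at about 23 s of robot time: the section is seated in the recess, the head is swung to its stop, the dial pointer reads about 1.4 rad (the set mark) in the last pictures, and the gripper is clear; the hand-in returned no verdict.

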